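# Make up two sampling kits in bench carriers

## Task

Make up the two sampling kits. In the long carrier stand the tall round bottle in the bay beside the pull tab, the conical flask in the middle bay and the small vial in the bay farthest from the tab; in the short carrier stand the square bottle in the bay beside the tab and the wide jar in the other bay. Set each one down upright without dropping it, let go of it, and leave the wash bottle, the jug and the pair of dishes where they are.

Things in the scene. Friction and masses are not known exactly. Their poses are not given: they have to be found in the camera images.
- round_bottle_center (a point): The tall round sample bottle: white plastic, body 52 mm in diameter and straight up to 86 mm, then a shoulder and a 32 mm screw cap; 120 mm tall overall, about 220 g. Its point is at its centre, half-way up on its axis (z up); 60 mm above its underside.
- square_bottle_center (a point): The square-section bottle: white plastic, body 44 x 44 mm and straight up to 70 mm, then a 30 mm round cap; 90 mm tall overall, about 180 g. Its point is at its centre, 45 mm above its underside, x and y square to its flat sides, z up.
- jar_center (a point): The squat wide-mouth jar: white plastic, body 56 mm in diameter, screw lid 58 mm in diameter from 46 mm up; 64 mm tall, about 150 g. Its point is at its centre, half-way up on its axis (z up); 32 mm above its underside.
- flask_center (a point): The conical flask: off-white, base 66 mm in diameter, narrowing to a neck 30 mm in diameter that runs from 66 to 96 mm above its underside, a 33 mm rim at 96 to 99 mm, and a black 24 mm stopper on top; 110 mm tall overall, about 180 g. It is best taken by the neck. Its point is at its centre, half-way up on its axis (z up); 55 mm above its underside.
- vial_center (a point): The small vial: amber glass 26 mm in diameter with a white 28 mm cap from 44 mm up; 60 mm tall, about 40 g. Its point is at its centre, half-way up on its axis (z up); 30 mm above its underside.
- long_carrier: Long carrier: grey plastic tray of three bays in a row, 86 x 250 mm without its tab. Walls 22 mm high, 4 mm thick; floor 4 mm thick; bays 78 x 78 mm inside. Fixed to the bench. Origin: centre of the underside; y along it, towards its pull tab (flat tongue 40 wide, 34 long, at wall-top height), z up. Bay centres at x = 0, y = +82 mm (beside the tab), 0 (middle), -82 mm (farthest from it).
- short_carrier: Short carrier: grey plastic tray of two bays in a row, 86 x 168 mm without its tab. Walls 22 mm high, 4 mm thick; floor 4 mm thick; bays 78 x 78 mm inside. Fixed to the bench. Origin: centre of the underside; y along it, towards its pull tab (flat tongue 40 wide, 34 long, at wall-top height), z up. Bay centres at x = 0, y = +41 mm (beside the tab), -41 mm (the other).
- wash_bottle: Wash bottle, a bystander: white plastic, 68 mm in diameter, 150 mm to the top of its blue cap, with a thin bent blue spout up to 208 mm high that reaches 85 mm from the axis. Origin: centre of its underside.
- jug: White square jug, a bystander: 130 x 170 mm, 210 mm high with its handle, 2 kg. Origin: centre of its underside; x along the 130 mm side.
- dishes: Pair of stacked glass dishes, a bystander: 90 mm in diameter, 27 mm high together. Origin: centre of the underside.
Mind the look-alikes: they are no part of the job. What is shaped like the part that bears vial_center but green or yellow is not meant.

How it is judged:
By the outcome, as a careful person would: the job done as asked, in the order asked, and still so for the second after the job is handed in, with the robot touching nothing.
It also fails if it takes over 144 s, if anything falls off the work surface, if the arm or the gripper's body presses on something with over 40 N, if the wrist force passes 120 N, or if a joint passes its speed limit or range.

## Robot

A 6-joint arm with a two-finger parallel gripper is mounted at the origin on the work surface. World frame = base frame: x ahead of the robot, y to its left, z up, the work surface at z = 0. Lengths are in m, angles in degrees, forces in N, time in s.
With the tool pointing down it reaches from about 0.25 to 0.725 m from the base axis. Payload 9.7 kg.
Tool frame: the origin (TCP) lies between the finger pads; the fingertips stand 17 mm ahead of it and the grasp point (between the pads) lies 2 mm behind it; z points along the fingers, y is the direction in which the jaws open and shut (so a half turn about z gives the same grasp; the last joint's range is limited). The gripper opens to 85 mm and grips with 20 to 120 N. Pads are 22 mm wide; open, the fingers measure 114 mm over their backs; the gripper's body (76 mm by 85 mm) begins 54 mm behind the grasp point. The pads swing forward as they close: fully open they stand 13 mm farther back than shut.
Start: joints at [72.88, 4.979, 10.078, 95.1, 0, 90], TCP at [0.162, 0.526, 0.248] pointing down, gripper open.
Joint ranges: [-179.16, 179.16], [-48.56, 103.87], [-65.8, 70.77], [-126.05, 130.52], [-82.76, 87.17], [-180, 180]. Speed limits (degrees/s): [127.2, 127.2, 147.25, 180, 180, 180].

## Interface

Orientations are given as [roll, pitch, yaw] about the fixed x, y, z axes, in that order (R = Rz(yaw) Ry(pitch) Rx(roll)).
In Python, from workcell import monitor, cams, order gives the robot as it stands. The module is installed in compiled form; this text tells all that it offers.
- The arm moves only by the shell command python3 -m handwheel 'ROWS' [OPENING] [FORCE]. ROWS is JSON, a list of rows, each a list of 6 numbers: the shift along the tool's x, y, z in m, then the turn, a rotation vector about the tool's x, y, z in degrees. In form: [[tx, ty, tz, wx, wy, wz], ...]. A call has exactly 8 rows; each row shifts and turns the commanded pose from where the row before left it, along the tool's axes as they then stand; what a row does not reach is not made up. A row lasts 1/12 s, in which the tool goes at most 41.7 mm and 7.16 degrees, less where a joint would pass 70% of its speed; a pose out of reach is approached as far as the arm can. A call is refused whole if a number of a shift passes 0.0417 or a number of a turn 7.16, either way. A call with a gripper value outside its range is refused whole. OPENING is the opening, from -1 (shut) to 1 (fully open), set as the call begins (- or left out, the last holds). The fingers move at their own pace and stop on an object; FORCE is the grip in N (left out, the last holds). Time passes only in rows, so rows that do not move let the fingers close, or fill a call up. It gives the time, the measured TCP pose, the force and the opening at its end, in the units of the state.
- monitor.get_obs(): the state, without advancing time (a new reading comes with each control period).
- cams.camera(name): name is "scene" or "side" or "wrist"; returns a dict with "img" (384x512x3 uint8, red, green, blue), "depth" (384x512 float32, m along the optical axis (not along the pixel's ray), 0 where there is no reading), "fx", "fy", "cx", "cy" (pixels), "rvec" (rotation vector, rad) and "tvec" (3), from world to camera coordinates, as OpenCV has them; the wrist camera has in their place "tool_from_camera" (4x4, takes a point from camera to tool coordinates, whose origin is the TCP and whose axes are the flange's). Camera axes: x right, y down, z forward; pixel columns grow to the right and rows downward; lengths in m; the calibration is good to about 2 mm. A picture is of the moment at which its call begins: read the wrist's pose just before it.
- order.job_done(): hands the job in, once; it reports no verdict.
The state is a dict: "time": time; "q": joint angles; "qd": joint speeds; "joint_efforts": joint torques, N m; "ee_pos": TCP position; "tcp_rot": TCP orientation; "wrist_force": force on the tool from outside, world axes, zero at the start; "torque": the same for the moment, N m; "opening": finger opening in m.
Only numpy, scipy, OpenCV 4.12 (cv2) and the standard library are available. Lean on these libraries where they do the work, as an engineer would, in place of code of your own. Each camera call takes 0.05 s, during which the arm holds its last target. There are 200 camera calls.

## Working session

There is one attempt and no reset: what is moved stays moved. The work goes in short steps, Python scripts to look and compute and a shell command to move; the robot and the scene stay as the last step left them, time stands still between calls to the robot, and variables do not carry over. Pictures are saved under pics/ and viewed, about 12 in all and at most 16, crops included, and the job is handed in when it is done.

```bash
mkdir -p pics
python3 - <<'E'
from workcell import monitor,cams
import cv2,numpy as np,pickle
o=monitor.get_obs();print(o)
for n in("scene","side","wrist"):
    d=cams.camera(n);pickle.dump(d,open(n+".pkl","wb"))
    cv2.imwrite(f"pics/{n}0.png",cv2.resize(d["img"][:,:,::-1],(800,600)))
    print(n,{k:np.round(v,4).tolist() for k,v in d.items() if k not in("img","depth")})
E
```

```text
{'time': 0.0, 'q': array([7.28792091e+01, 5.01006815e+00, 1.00340024e+01, 9.50992701e+01,
       2.65994269e-04, 9.00008053e+01]), 'qd': array([-0.03649608,  0.06627541,  0.1696351 , -0.00031977,  0.03840069,
        0.06307227]), 'joint_efforts': array([ 9.86349842e-04, -5.20394003e+01,  4.64801967e+01,  1.66505284e-02,
        1.44643218e-04, -4.86669563e-06]), 'ee_pos': array([0.16185023, 0.52542815, 0.24758891]), 'tcp_rot': array([-1.79924664e+02, -2.64935164e-04,  1.62878403e+02]), 'wrist_force': array([0.42662714, 0.2703174 , 0.0652339 ]), 'torque': array([ 0.0021714 , -0.00622239,  0.00570765]), 'opening': 0.08565559042125057}
scene {'fx': 416.1879, 'fy': 416.1879, 'cx': 253.1351, 'cy': 194.228, 'rvec': [2.0805, 1.6652, -0.4989], 'tvec': [-0.122, -0.4545, 1.6983]}
side {'fx': 451.7623, 'fy': 451.7623, 'cx': 256.9799, 'cy': 190.5256, 'rvec': [2.3249, -0.2494, 0.1173], 'tvec': [-0.6005, 0.1484, 1.3453]}
wrist {'fx': 302.4577, 'fy': 302.4577, 'cx': 256.2233, 'cy': 195.1526, 'tool_from_camera': [[0.0003, -0.9499, -0.3127, 0.0798], [1.0, -0.0002, 0.0014, 0.0007], [-0.0014, -0.3127, 0.9499, -0.1262], [0.0, 0.0, 0.0, 1.0]]}
```

View pics/scene0.png

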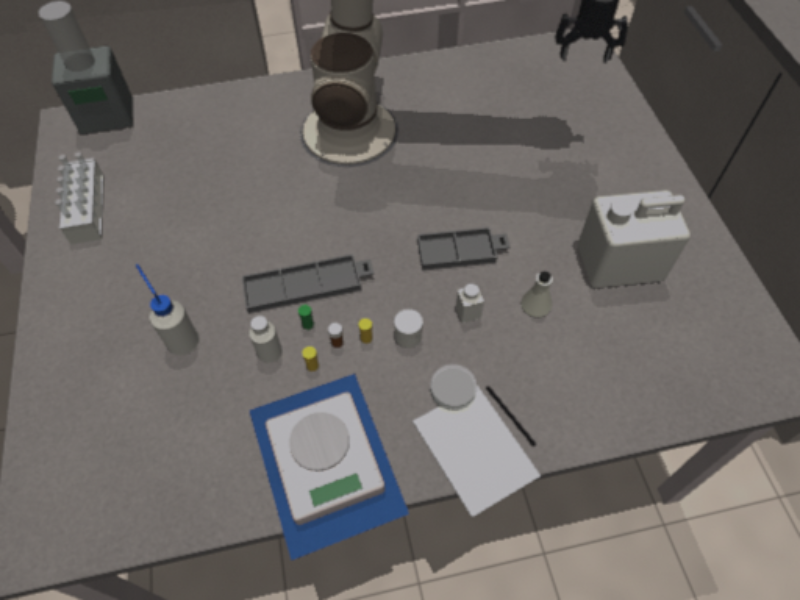

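View pics/side0.png

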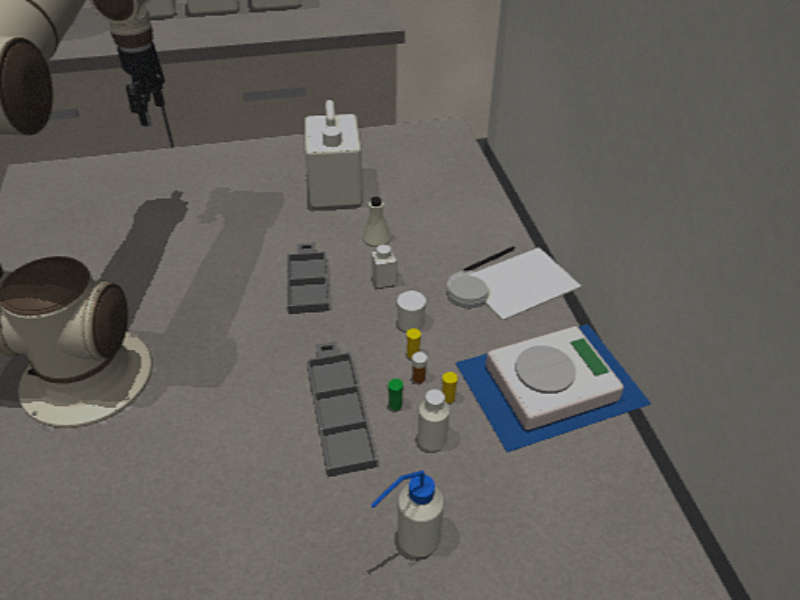

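The scene view (800x600) shows the round bottle at (264,340), vial (336,336) with green and yellow look-alikes around it, jar (408,328), square bottle (470,303), flask (538,293). The long carrier is at (305,283) and the short one at (458,248), both with tabs to the right. The side view shows the same layout.

```bash
cat > h.py <<'E'
import numpy as np,cv2,pickle
def cloud(d):
    z=d["depth"];v,u=np.indices(z.shape)
    P=np.stack([(u-d["cx"])/d["fx"]*z,(v-d["cy"])/d["fy"]*z,z],-1)
    R=cv2.Rodrigues(np.array(d["rvec"]))[0];W=(P-np.array(d["tvec"]))@R
    W[z==0]=np.nan;return W
def ray(d,u,v,h):
    R=cv2.Rodrigues(np.array(d["rvec"]))[0];t=np.array(d["tvec"]).ravel()
    r=R.T@[(u-d["cx"])/d["fx"],(v-d["cy"])/d["fy"],1];c=-R.T@t
    return c+r*(h-c[2])/r[2]
E
python3 - <<'E'
from h import *
s=.64
S=pickle.load(open("scene.pkl","rb"));D=pickle.load(open("side.pkl","rb"))
T={"round":(260,323,.12,433,397),"square":(471,291,.09,384,250),"jar":(408,320,.064,411,300),"flask":(545,276,.11,376,201),"vial":(336,328,.06,420,358),"green":(306,311,.06,396,385),"yelA":(366,323,.06,414,334),"yelB":(310,352,.06,450,378),"wash":(162,303,.15,421,485),"dish":(454,386,.027,469,287),"jugcap":(620,210,.19,331,135)}
for n,(u,v,h,a,b) in T.items():
    r1=ray(S,u*s,v*s,h);r2=ray(D,a*s,b*s,h)
    out=[]
    for d,r in((S,r1),(D,r2)):
        W=cloud(d);m=(np.hypot(W[...,0]-r[0],W[...,1]-r[1])<.045)&(abs(W[...,2]-h)<.006)
        p=W[m];q=np.array(p)
        (c,rad)=cv2.minEnclosingCircle(q[:,:2].astype(np.float32)) if len(q)>2 else ((0,0),0)
        out.append((len(q),np.round(c,3).tolist(),round(rad,3),np.round(q[:,2].max() if len(q) else 0,3)))
    print(n,np.round(r1[:2],3),np.round(r2[:2],3),out)
for d in(S,D):
    W=cloud(d);m=(W[...,2]>.014)&(W[...,2]<.03)&(W[...,0]>.2)&(W[...,0]<.47)&(abs(W[...,1])<.35)
    n,l,st,c=cv2.connectedComponentsWithStats(cv2.dilate(m.astype(np.uint8),np.ones((3,3))))
    for i in range(1,n):
        p=W[(l==i)&m]
        if len(p)>60: print(len(p),cv2.minAreaRect(p[:,:2].astype(np.float32)),p.min(0).round(3),p.max(0).round(3))
E
```

```text
round [ 0.613 -0.275] [ 0.606 -0.279] [(86, [0.613, -0.277], 0.017, np.float64(0.125)), (109, [0.608, -0.276], 0.019, np.float64(0.124))]
square [0.614 0.147] [0.608 0.142] [(64, [0.61, 0.149], 0.016, np.float64(0.094)), (47, [0.606, 0.146], 0.017, np.float64(0.093))]
jar [0.637 0.011] [0.636 0.009] [(238, [0.641, 0.012], 0.03, np.float64(0.07)), (196, [0.633, 0.011], 0.03, np.float64(0.07))]
flask [0.625 0.297] [0.619 0.289] [(45, [0.623, 0.297], 0.013, np.float64(0.115)), (28, [0.616, 0.296], 0.014, np.float64(0.114))]
vial [ 0.621 -0.134] [ 0.618 -0.14 ] [(60, [0.623, -0.136], 0.015, np.float64(0.065)), (66, [0.616, -0.135], 0.016, np.float64(0.063))]
green [ 0.567 -0.187] [ 0.562 -0.194] [(58, [0.564, -0.19], 0.015, np.float64(0.065)), (73, [0.559, -0.19], 0.015, np.float64(0.064))]
yelA [ 0.623 -0.073] [ 0.621 -0.079] [(55, [0.624, -0.073], 0.016, np.float64(0.066)), (59, [0.621, -0.091], 0.029, np.float64(0.064))]
yelB [ 0.663 -0.193] [ 0.66  -0.198] [(66, [0.664, -0.195], 0.015, np.float64(0.064)), (64, [0.659, -0.195], 0.014, np.float64(0.064))]
wash [ 0.546 -0.449] [ 0.543 -
[... 287 characters left out ...]
 0.474], 0.032, np.float64(0.196)), (61, [0.548, 0.464], 0.024, np.float64(0.196))]
238 ((0.43718600273132324, 0.18490076065063477), (0.2013447880744934, 0.07252879440784454), 85.17874908447266) [0.393 0.083 0.014] [0.47  0.286 0.028]
297 ((0.4412784278392792, -0.17098064720630646), (0.28396162390708923, 0.05558561906218529), 89.871337890625) [ 0.414 -0.313  0.014] [ 0.469 -0.029  0.029]
283 ((0.4297686815261841, 0.1834518015384674), (0.21471256017684937, 0.08004923164844513), 89.9243392944336) [0.39  0.076 0.014] [0.47  0.291 0.027]
421 ((0.44072937965393066, -0.17182594537734985), (0.05800876021385193, 0.2899419665336609), 0.020393075421452522) [ 0.412 -0.317  0.014] [ 0.47  -0.027  0.027]
```

View pics/wrist0.png

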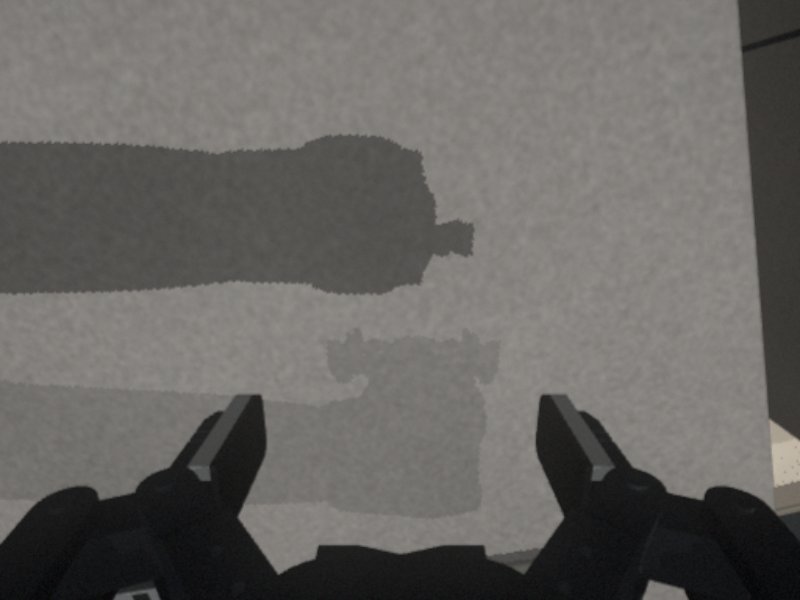

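Run:
```python
from h import *
for k in("scene","side"):
    d=pickle.load(open(k+".pkl","rb"))
    W=cloud(d);b=W[(abs(W[...,2])<.012)&(W[...,0]>.3)&(W[...,0]<.7)&(abs(W[...,1])<.3)];print(k,"bench z",np.median(b[:,2]))
    m=(W[...,2]>.014)&(W[...,2]<.03)&(W[...,0]>.3)&(W[...,0]<.54)&(abs(W[...,1])<.35)
    n,l,st,c=cv2.connectedComponentsWithStats(cv2.dilate(m.astype(np.uint8),np.ones((3,3))))
    for i in range(1,n):
        p=W[(l==i)&m][:,:2].astype(np.float32)
        if len(p)<150: continue
        (c,sz,a)=cv2.minAreaRect(p);B=cv2.boxPoints((c,sz,a));e=[B[1]-B[0],B[2]-B[1]];u=max(e,key=np.linalg.norm);u=u/np.linalg.norm(u);u*=np.sign(u[1])
        c=np.array(c)-.017*u
        print(len(p),"size",np.round(sz,3),"ctr",c.round(3),"y-axis",u.round(3),"ang",np.degrees(np.arctan2(u[1],u[0])).round(1))
    for h in(.05,.07):
        m=(np.hypot(W[...,0]-.608,W[...,1]-.147)<.04)&(abs(W[...,2]-h-.003)<.006)&(W[...,2]>0);p=W[m][:,:2].astype(np.float32)
        print("sq",h,len(p),cv2.minAreaRect(p))
```

```text
scene bench z 0.0003829974734405587
379 size [0.202 0.094] ctr [0.446 0.167] y-axis [0.084 0.996] ang 85.2
538 size [0.093 0.284] ctr [ 0.461 -0.188] y-axis [-0.018  1.   ] ang 91.0
sq 0.05 36 ((0.6243556141853333, 0.14060461521148682), (0.05597110465168953, 0.02832149714231491), 52.85997772216797)
sq 0.07 80 ((0.6118699312210083, 0.14852195978164673), (0.041941504925489426, 0.045593637973070145), 0.07677257061004639)
side bench z 0.00010303071193469502
345 size [0.213 0.086] ctr [0.441 0.168] y-axis [0.101 0.995] ang 84.2
659 size [0.087 0.29 ] ctr [ 0.457 -0.188] y-axis [-0.018  1.   ] ang 91.1
sq 0.05 42 ((0.5964856147766113, 0.13552767038345337), (0.029057150706648827, 0.06162545830011368), 49.687522888183594)
sq 0.07 74 ((0.6057664155960083, 0.14537103474140167), (0.04297374561429024, 0.043753642588853836), 6.2944655418396)
```

```bash
python3 -m handwheel '[[0,0,0,0,0,7.1],[0,0,0,0,0,7.1],[0,0,0,0,0,7.1],[0,0,0,0,0,7.1],[0,0,0,0,0,7.1],[0,0,0,0,0,7.1],[0,0,0,0,0,7.1],[0,0,0,0,0,7.1]]' 1 30
python3 -m handwheel '[[0,0,0,0,0,7.1],[0,0,0,0,0,7.1],[0,0,0,0,0,1.9],[-0.03,0.017,0,0,0,0],[-0.033,0.019,0,0,0,0],[-0.033,0.019,0,0,0,0],[-0.033,0.019,0,0,0,0],[-0.033,0.019,0,0,0,0]]'
python3 -m handwheel '[[-0.033,0.019,0,0,0,0],[-0.033,0.019,0,0,0,0],[-0.033,0.019,0,0,0,0],[-0.033,0.019,0,0,0,0],[-0.033,0.019,0,0,0,0],[-0.033,0.019,0,0,0,0],[-0.033,0.019,0,0,0,0],[-0.033,0.019,0,0,0,0]]'
```

```text
time: 0.82
ee_pos: [0.1619, 0.5255, 0.248]
tcp_rot: [-180.0, 0.0, 105.7]
wrist_force: [-0.7, -0.5, -0.4]
opening: 0.0854
time: 1.48
ee_pos: [0.2551, 0.362, 0.248]
tcp_rot: [-180.0, 0.0, 90.0]
wrist_force: [1.5, -0.0, 0.6]
opening: 0.0856
time: 2.15
ee_pos: [0.4072, 0.0977, 0.2483]
tcp_rot: [180.0, -0.0, 90.0]
wrist_force: [0.8, 0.9, -0.9]
opening: 0.0852
```

```bash
python3 -m handwheel '[[-0.034,0.0185,0,0,0,0],[-0.034,0.0185,0,0,0,0],[-0.034,0.0185,0,0,0,0],[-0.034,0.0185,0,0,0,0],[-0.034,0.0185,0,0,0,0],[-0.034,0.0185,0,0,0,0],[-0.034,0.0185,0,0,0,0],[-0.034,0.0185,0,0,0,0]]'
python3 -m handwheel '[[-0.034,0.0185,0,0,0,0],[-0.034,0.0185,0,0,0,0],[-0.034,0.018,0,0,0,0],[0,0,0,0,0,0],[0,0,0,0,0,0],[0,0,0,0,0,0],[0,0,0,0,0,0],[0,0,0,0,0,0]]'
cat >> h.py <<'E'
from scipy.spatial.transform import Rotation as Ro
def wrist(name):
    from workcell import monitor,cams
    o=monitor.get_obs();d=cams.camera("wrist")
    cv2.imwrite(f"pics/{name}.png",cv2.resize(d["img"][:,:,::-1],(640,480)))
    T=np.eye(4);T[:3,:3]=Ro.from_euler("xyz",o["tcp_rot"],degrees=True).as_matrix();T[:3,3]=o["ee_pos"]
    T=T@np.array(d["tool_from_camera"])
    z=d["depth"];v,u=np.indices(z.shape)
    P=np.stack([(u-d["cx"])/d["fx"]*z,(v-d["cy"])/d["fy"]*z,z],-1)@T[:3,:3].T+T[:3,3];P[z==0]=np.nan
    return o,d,P
def top(P,x,y,h,r=.045,tol=.006):
    m=(np.hypot(P[...,0]-x,P[...,1]-y)<r)&(abs(P[...,2]-h)<tol);p=P[m]
    if len(p)<5: return len(p)
    c,R=cv2.minEnclosingCircle(p[:,:2].astype(np.float32))
    return len(p),np.round(c,4).tolist(),round(R,4),"z",np.median(p[:,2]).round(4),"rect",cv2.minAreaRect(p[:,:2].astype(np.float32))
E
python3 - <<'E'
from h import *
o,d,P=wrist("w1");print(o["ee_pos"],o["tcp_rot"])
print(top(P,.610,-.277,.12),top(P,.62,-.136,.06))
b=P[(abs(P[...,2])<.02)];print(np.median(b[:,2]))
E
```

```text
time: 2.82
ee_pos: [0.5551, -0.1745, 0.248]
tcp_rot: [-180.0, -0.0, 90.0]
wrist_force: [0.5, 1.3, -0.6]
opening: 0.0852
time: 3.48
ee_pos: [0.6093, -0.2735, 0.2495]
tcp_rot: [179.9, 0.0, 90.0]
wrist_force: [0.5, 0.4, -0.3]
opening: 0.0856
[ 0.60933932 -0.2734591   0.24945748] [1.79929237e+02 2.50871546e-02 9.00391962e+01]
(976, [0.609, -0.2757], 0.016, 'z', np.float64(0.1205), 'rect', ((0.6091156005859375, -0.27543193101882935), (0.030975639820098877, 0.03103705495595932), 40.038116455078125)) (787, [0.6183, -0.1354], 0.014, 'z', np.float64(0.0608), 'rect', ((0.6180012822151184, -0.13543002307415009), (0.027149748057127, 0.027155298739671707), 2.1632869243621826))
0.0008197211575531604
```

View pics/w1.png

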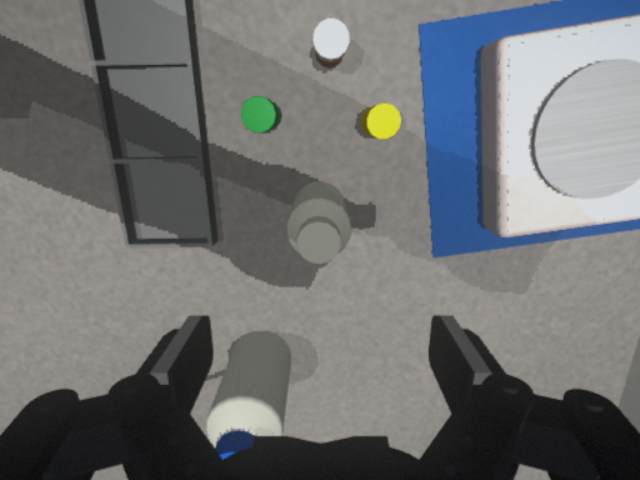

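The wrist view shows the bottle cap ahead of the fingers at (318,242), the vial at (331,40) with green and yellow on either side, and the long carrier at left. Its positions agree with the fixed cameras to a few mm.

```bash
python3 -m handwheel '[[-0.002,0,0.025,0,0,0],[0,0,0.03,0,0,0],[0,0,0.03,0,0,0],[0,0,0.03,0,0,0],[0,0,0.03,0,0,0],[0,0,0.02,0,0,0],[0,0,0.014,0,0,0],[0,0,0,0,0,0]]'
python3 -m handwheel '[[0,0,0,0,0,0],[0,0,0,0,0,0],[0,0,0,0,0,0],[0,0,0,0,0,0],[0,0,0,0,0,0],[0,0,0,0,0,0],[0,0,0,0,0,0],[0,0,0,0,0,0]]' -1 40
python3 -m handwheel '[[0,0,-0.005,0,0,0],[0,0,-0.01,0,0,0],[0,0,-0.015,0,0,0],[0,0,-0.015,0,0,0],[0,0,-0.015,0,0,0],[0,0,-0.015,0,0,0],[0,0,-0.01,0,0,0],[0,0,0,0,0,0]]'
```

```text
time: 4.2
ee_pos: [0.608, -0.2751, 0.0663]
tcp_rot: [-179.8, -0.1, 90.0]
wrist_force: [-1.0, 0.3, -0.1]
opening: 0.0853
time: 4.87
ee_pos: [0.6102, -0.2769, 0.0716]
tcp_rot: [179.9, 0.1, 90.0]
wrist_force: [-2.8, 1.4, 6.1]
opening: 0.0507
time: 5.53
ee_pos: [0.6106, -0.2769, 0.1577]
tcp_rot: [179.8, 0.1, 90.0]
wrist_force: [0.2, -0.7, -1.3]
opening: 0.051
```

```bash
python3 -m handwheel '[[0.01,-0.009,0,0,0,0],[0.02,-0.018,0,0,0,0],[0.03,-0.0265,0,0,0,0],[0.03,-0.0265,0,0,0,0],[0.03,-0.0265,0,0,0,0],[0.025,-0.022,0,0,0,0],[0.015,-0.0135,0,0,0,0],[0.01,-0.009,0,0,0,0]]'
python3 -m handwheel '[[0,0,0,0,0,0],[0,0,0,0,0,0],[0,0,0,0,0,0],[0,0,0,0,0,0],[0,0,0,0,0,0],[0,0,0,0,0,0],[0,0,0,0,0,0],[0,0,0,0,0,0]]'
python3 - <<'E'
from h import *
o,d,P=wrist("w2");print(o["ee_pos"],o["wrist_force"])
m=(P[...,2]>.014)&(P[...,2]<.03);p=P[m];p=p[(p[:,0]>.38)&(p[:,0]<.54)&(p[:,1]>-.35)]
print(np.percentile(p,[1,50,99],axis=0).round(3))
for n,k in(("neg",p[:,0]<.45),("pos",p[:,0]>.47)):
    q=p[k];print(n,len(q),np.percentile(q[:,0],[2,50,98]).round(4),np.polyfit(q[:,1],q[:,0],1).round(4))
E
```

```text
time: 6.2
ee_pos: [0.4569, -0.1049, 0.154]
tcp_rot: [-180.0, -0.0, 90.0]
wrist_force: [0.4, -0.6, -2.3]
opening: 0.0503
time: 6.87
ee_pos: [0.4588, -0.1067, 0.1541]
tcp_rot: [-180.0, -0.0, 90.0]
wrist_force: [0.3, 0.4, -2.1]
opening: 0.0504
[ 0.45876828 -0.10670102  0.15410187] [ 0.26468055  0.38643872 -2.05416845]
[[ 0.415 -0.141  0.015]
 [ 0.456 -0.058  0.023]
 [ 0.5   -0.029  0.024]]
neg 1421 [0.4144 0.4372 0.4493] [0.3325 0.4547]
pos 1022 [0.4702 0.4957 0.5002] [-0.2993  0.4646]
```

View pics/w2.png

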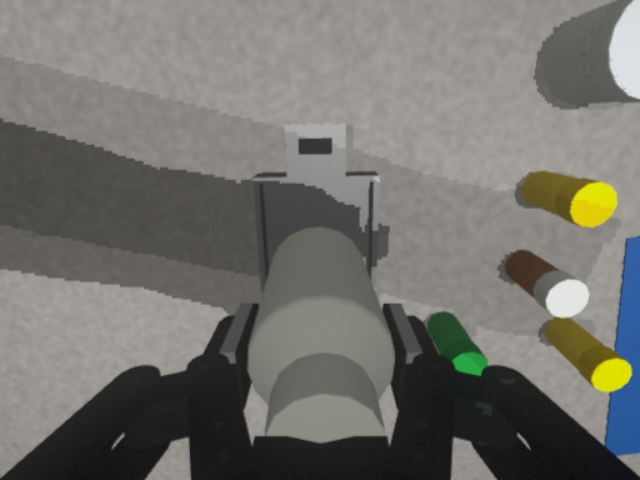

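Wrist view: the bottle hangs upright between the pads over the tab bay, with the tab at (318,140) ahead of it. The carrier reads x 0.415 to 0.500, so the bottle is centred.

```bash
python3 -m handwheel '[[0,0,0.01,0,0,0],[0,0,0.015,0,0,0],[0,0,0.015,0,0,0],[0,0,0.015,0,0,0],[0,0,0.01,0,0,0],[0,0,0.007,0,0,0],[0,0,0.004,0,0,0],[0,0,0.002,0,0,0]]'
python3 -m handwheel '[[0,0,0.0005,0,0,0],[0,0,0.0005,0,0,0],[0,0,0,0,0,0],[0,0,0,0,0,0],[0,0,0,0,0,0],[0,0,0,0,0,0],[0,0,0,0,0,0],[0,0,0,0,0,0]]'
```

```text
time: 7.58
ee_pos: [0.4586, -0.1064, 0.0759]
tcp_rot: [-180.0, -0.0, 90.0]
wrist_force: [0.6, 0.2, -1.2]
opening: 0.0507
time: 8.25
ee_pos: [0.4589, -0.1065, 0.0756]
tcp_rot: [180.0, 0.0, 90.0]
wrist_force: [0.4, 0.7, 0.3]
opening: 0.0505
```

```bash
python3 -m handwheel '[[0,0,0.0005,0,0,0],[0,0,0.0005,0,0,0],[0,0,0,0,0,0],[0,0,0,0,0,0],[0,0,0,0,0,0],[0,0,0,0,0,0],[0,0,0,0,0,0],[0,0,0,0,0,0]]'
python3 -m handwheel '[[0,0,0,0,0,0],[0,0,0,0,0,0],[0,0,0,0,0,0],[0,0,0,0,0,0],[0,0,0,0,0,0],[0,0,0,0,0,0],[0,0,0,0,0,0],[0,0,0,0,0,0]]' 1
python3 -m handwheel '[[0,0,-0.01,0,0,0],[0,0,-0.02,0,0,0],[0,0,-0.03,0,0,0],[0,0,-0.03,0,0,0],[0,0,-0.03,0,0,0],[0,0,-0.025,0,0,0],[0,0,-0.02,0,0,0],[0,0,-0.008,0,0,0]]'
python3 - <<'E'
from h import *
from workcell import cams
d=cams.camera("side");W=cloud(d);pickle.dump(d,open("side2.pkl","wb"))
print(top(W,.4588,-.1067,.124))
E
```

```text
time: 8.92
ee_pos: [0.4589, -0.1066, 0.0755]
tcp_rot: [179.9, 0.0, 90.0]
wrist_force: [-4.3, -0.1, 10.6]
opening: 0.0505
time: 9.58
ee_pos: [0.4587, -0.1065, 0.0742]
tcp_rot: [-180.0, -0.0, 90.0]
wrist_force: [0.5, 0.5, -0.6]
opening: 0.0855
time: 10.25
ee_pos: [0.4593, -0.1066, 0.2511]
tcp_rot: [179.8, 0.1, 90.0]
wrist_force: [-0.0, 0.2, -0.2]
opening: 0.0856
(83, [0.4565, -0.1075], 0.0178, 'z', np.float64(0.1232), 'rect', ((0.45620962977409363, -0.10777996480464935), (0.033057719469070435, 0.028104817494750023), 82.04060363769531))
```

Round bottle stands in its bay, with its cap at the expected height. Next is the flask. I'll turn the jaws 90° there to keep the camera clear of the jug.

```bash
python3 -m handwheel '[[0.02,0.008,0,0,0,0],[0.037,0.0147,0,0,0,0],[0.037,0.0147,0,0,0,0],[0.037,0.0147,0,0,0,0],[0.037,0.0147,0,0,0,0],[0.037,0.0147,0,0,0,0],[0.037,0.0147,0,0,0,0],[0.037,0.0147,0,0,0,0]]'
python3 -m handwheel '[[0.037,0.0147,0,0,0,0],[0.037,0.0147,0,0,0,0],[0.03,0.0119,0,0,0,0],[0.02,0.008,0,0,0,0],[0,0,0,0,0,-7.1],[0,0,0,0,0,-7.1],[0,0,0,0,0,-7.1],[0,0,0,0,0,-7.1]]'
python3 -m handwheel '[[0,0,0,0,0,-7.1],[0,0,0,0,0,-7.1],[0,0,0,0,0,-7.1],[0,0,0,0,0,-7.1],[0,0,0,0,0,-7.1],[0,0,0,0,0,-7.1],[0,0,0,0,0,-7.1],[0,0,0,0,0,-7.1]]'
python3 -m handwheel '[[0,0,0,0,0,-4.8],[0,0,0,0,0,0],[0,0,0,0,0,0],[0,0,0,0,0,0],[0,0,0,0,0,0],[0,0,0,0,0,0],[0,0,0,0,0,0],[0,0,0,0,0,0]]'
python3 - <<'E'
from h import *
o,d,P=wrist("w3");print(o["ee_pos"],o["tcp_rot"])
print(top(P,.62,.296,.11));print(top(P,.608,.147,.09));print(top(P,.608,.147,.07));print(top(P,.637,.012,.064))
E
```

```text
time: 10.97
ee_pos: [0.5697, 0.1745, 0.246]
tcp_rot: [-179.9, 0.0, 90.0]
wrist_force: [0.6, -1.2, 0.7]
opening: 0.0852
time: 11.63
ee_pos: [0.6188, 0.2967, 0.2455]
tcp_rot: [-179.9, -0.0, 118.8]
wrist_force: [-0.8, -0.6, 0.7]
opening: 0.0856
time: 12.3
ee_pos: [0.6188, 0.2964, 0.2458]
tcp_rot: [-179.9, -0.1, 175.5]
wrist_force: [0.4, -0.5, 0.5]
opening: 0.0852
time: 12.97
ee_pos: [0.619, 0.2965, 0.2473]
tcp_rot: [180.0, 0.0, 179.9]
wrist_force: [-0.4, -0.2, -1.1]
opening: 0.0851
[0.61902104 0.29646305 0.24730559] [1.79997817e+02 1.54106140e-03 1.79949720e+02]
(532, [0.6203, 0.2989], 0.0121, 'z', np.float64(0.1107), 'rect', ((0.6202332377433777, 0.29890841245651245), (0.022033527493476868, 0.023468054831027985), 89.81187438964844))
(808, [0.6079, 0.1508], 0.0154, 'z', np.float64(0.0905), 'rect', ((0.607954740524292, 0.15102428197860718), (0.029213592410087585, 0.029196085408329964), 45.4093132019043))
(998, [0.6081, 0.1515], 0.0297, 'z', np.float64(0.0707), 'rect', ((0.6080455780029297, 0.1510625034570694), (0.044331539422273636, 0.04409624636173248), 4.09443998336792))
(838, [0.6377, 0.0208], 0.0273, 'z', np.float64(0.0641), 'rect', ((0.6400108337402344, 0.03142121434211731), (0.02178879827260971, 0.054466016590595245), 77.87435913085938))
```

View pics/w3.png

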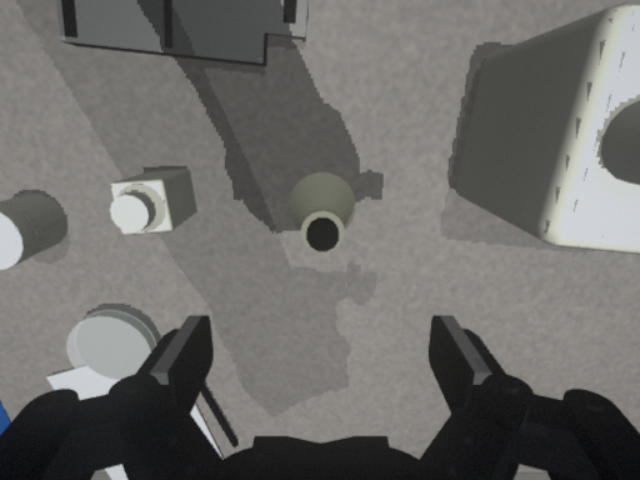

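Wrist view: flask stopper at (322,234), square bottle (130,212), jug's near top edge around (550,240), about 100 mm to the side. The jaws have room.

```bash
python3 -m handwheel '[[-0.001,0.0025,0.02,0,0,0],[0,0,0.03,0,0,0],[0,0,0.03,0,0,0],[0,0,0.03,0,0,0],[0,0,0.025,0,0,0],[0,0,0.02,0,0,0],[0,0,0.012,0,0,0],[0,0,0,0,0,0]]' 0.4 40
python3 -m handwheel '[[0,0,0,0,0,0],[0,0,0,0,0,0],[0,0,0,0,0,0],[0,0,0,0,0,0],[0,0,0,0,0,0],[0,0,0,0,0,0],[0,0,0,0,0,0],[0,0,0,0,0,0]]' -1 40
python3 -m handwheel '[[0,0,0,0,0,0],[0,0,-0.005,0,0,0],[0,0,-0.015,0,0,0],[0,0,-0.02,0,0,0],[0,0,-0.025,0,0,0],[0,0,-0.025,0,0,0],[0,0,-0.02,0,0,0],[0,0,-0.01,0,0,0]]'
```

```text
time: 13.68
ee_pos: [0.6188, 0.2984, 0.0772]
tcp_rot: [-179.9, -0.2, 180.0]
wrist_force: [0.1, -0.7, -0.8]
opening: 0.0598
time: 14.35
ee_pos: [0.6209, 0.2991, 0.0824]
tcp_rot: [179.9, 0.2, 180.0]
wrist_force: [-0.9, -1.5, 5.8]
opening: 0.0305
time: 15.02
ee_pos: [0.6205, 0.2993, 0.2038]
tcp_rot: [179.9, 0.2, 180.0]
wrist_force: [0.5, 1.0, -0.1]
opening: 0.0305
```

```bash
python3 -m handwheel '[[0,0,-0.005,0,0,7],[0,0,-0.01,0,0,7],[0,0,-0.01,0,0,7],[0,0,-0.01,0,0,7],[0,0,-0.005,0,0,7],[0,0,0,0,0,7],[0,0,0,0,0,7],[0,0,0,0,0,7]]'
python3 -m handwheel '[[0,0,0,0,0,7],[0,0,0,0,0,7],[0,0,0,0,0,7],[0,0,0,0,0,7],[0,0,0,0,0,6],[-0.01,-0.0033,0,0,0,0],[-0.02,-0.0067,0,0,0,0],[-0.03,-0.01,0,0,0,0]]'
python3 -m handwheel '[[-0.036,-0.012,0,0,0,0],[-0.036,-0.012,0,0,0,0],[-0.036,-0.012,0,0,0,0],[-0.036,-0.012,0,0,0,0],[-0.036,-0.012,0,0,0,0],[-0.036,-0.012,0,0,0,0],[-0.036,-0.012,0,0,0,0],[-0.036,-0.012,0,0,0,0]]'
python3 -m handwheel '[[-0.036,-0.012,0,0,0,0],[-0.036,-0.012,0,0,0,0],[-0.03,-0.01,0,0,0,0],[-0.02,-0.0065,0,0,0,0],[-0.012,-0.004,0,0,0,0],[-0.005,-0.001,0,0,0,0],[0,0,0,0,0,0],[0,0,0,0,0,0]]'
```

```text
time: 15.68
ee_pos: [0.62, 0.299, 0.2397]
tcp_rot: [-180.0, -0.0, 123.6]
wrist_force: [0.3, -0.3, -1.9]
opening: 0.0302
time: 16.35
ee_pos: [0.5998, 0.2399, 0.2385]
tcp_rot: [-179.9, 0.0, 90.1]
wrist_force: [0.8, -1.1, -0.7]
opening: 0.03
time: 17.02
ee_pos: [0.5028, -0.0504, 0.24]
tcp_rot: [-180.0, -0.0, 90.0]
wrist_force: [-0.0, -0.5, -2.2]
opening: 0.0302
time: 17.68
ee_pos: [0.4585, -0.1876, 0.24]
tcp_rot: [-180.0, -0.0, 90.0]
wrist_force: [-0.5, 1.0, -2.3]
opening: 0.0305
```

```bash
python3 - <<'E'
from h import *
o,d,P=wrist("w4");print(o["ee_pos"],o["tcp_rot"])
E
python3 -m handwheel '[[0,0,0.01,0,0,0],[0,0,0.02,0,0,0],[0,0,0.02,0,0,0],[0,0,0.02,0,0,0],[0,0,0.02,0,0,0],[0,0,0.015,0,0,0],[0,0,0.01,0,0,0],[0,0,0.005,0,0,0]]'
```

```text
[ 0.4584684  -0.18759584  0.24004894] [-1.79982747e+02 -2.47949086e-02  8.99709668e+01]
time: 18.4
ee_pos: [0.4579, -0.187, 0.1183]
tcp_rot: [-179.9, -0.1, 90.0]
wrist_force: [0.6, 0.5, -1.8]
opening: 0.0304
```

View pics/w4.png

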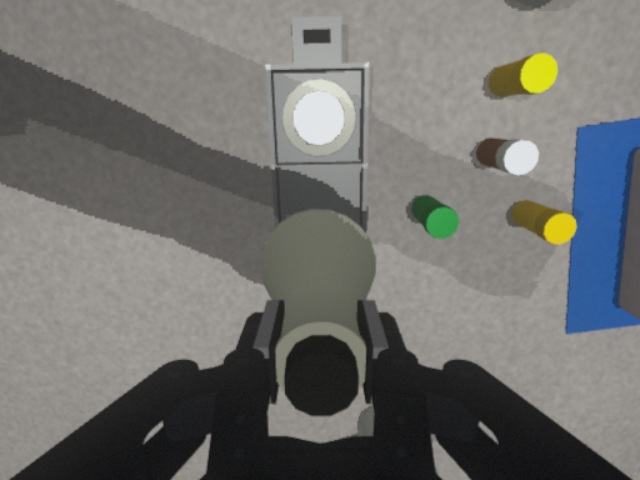

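The bottle stands upright and centred in the tab bay at (318,117). The flask hangs upright over the middle bay. Lowering it.

```bash
python3 -m handwheel '[[0,0,0.01,0,0,0],[0,0,0.01,0,0,0],[0,0,0.006,0,0,0],[0,0,0.004,0,0,0],[0,0,0.002,0,0,0],[0,0,0,0,0,0],[0,0,0,0,0,0],[0,0,0,0,0,0]]'
python3 -m handwheel '[[0,0,0.001,0,0,0],[0,0,0,0,0,0],[0,0,0,0,0,0],[0,0,0,0,0,0],[0,0,0,0,0,0],[0,0,0,0,0,0],[0,0,0,0,0,0],[0,0,0,0,0,0]]'
```

```text
time: 19.07
ee_pos: [0.4586, -0.1881, 0.0888]
tcp_rot: [180.0, 0.0, 90.0]
wrist_force: [0.1, 0.2, -0.9]
opening: 0.0303
time: 19.73
ee_pos: [0.4584, -0.188, 0.0873]
tcp_rot: [-180.0, -0.0, 90.0]
wrist_force: [0.7, 0.0, -2.7]
opening: 0.0303
```

```bash
python3 -m handwheel '[[0,0,0.001,0,0,0],[0,0,0.0005,0,0,0],[0,0,0,0,0,0],[0,0,0,0,0,0],[0,0,0,0,0,0],[0,0,0,0,0,0],[0,0,0,0,0,0],[0,0,0,0,0,0]]'
python3 -m handwheel '[[0,0,0.001,0,0,0],[0,0,0,0,0,0],[0,0,0,0,0,0],[0,0,0,0,0,0],[0,0,0,0,0,0],[0,0,0,0,0,0],[0,0,0,0,0,0],[0,0,0,0,0,0]]'
```

```text
time: 20.4
ee_pos: [0.4585, -0.1882, 0.0864]
tcp_rot: [180.0, 0.0, 90.0]
wrist_force: [-3.2, -0.9, 5.4]
opening: 0.0305
time: 21.07
ee_pos: [0.4586, -0.1884, 0.0863]
tcp_rot: [179.9, 0.1, 90.0]
wrist_force: [-5.1, -1.1, 11.4]
opening: 0.0304
```

```bash
python3 -m handwheel '[[0,0,-0.001,0,0,0],[0,0,0,0,0,0],[0,0,0,0,0,0],[0,0,0,0,0,0],[0,0,0,0,0,0],[0,0,0,0,0,0],[0,0,0,0,0,0],[0,0,0,0,0,0]]' 0.4
python3 -m handwheel '[[0,0,-0.005,0,0,0],[0,0,-0.01,0,0,0],[0,0,-0.02,0,0,0],[0,0,-0.03,0,0,0],[0,0,-0.03,0,0,0],[0,0,-0.03,0,0,0],[0,0,-0.02,0,0,0],[0,0,-0.01,0,0,0]]'
python3 -m handwheel '[[0.003,0.01,0,0,0,0],[0.006,0.02,0,0,0,0],[0.01,0.03,0,0,0,0],[0.01,0.03,0,0,0,0],[0.01,0.03,0,0,0,0],[0.008,0.025,0,0,0,0],[0.0045,0.0135,0,0,0,0],[0,0,0,0,0,0]]' 0.3
python3 -m handwheel '[[0,0,0,0,0,0],[0,0,0,0,0,0],[0,0,0,0,0,0],[0,0,0,0,0,0],[0,0,0,0,0,0],[0,0,0,0,0,0],[0,0,0,0,0,0],[0,0,0,0,0,0]]'
python3 - <<'E'
from h import *
o,d,P=wrist("w5");print(o["ee_pos"],o["tcp_rot"])
print(top(P,.618,-.1355,.06,.03))
from workcell import cams
d=cams.camera("side");W=cloud(d);print(top(W,.4588,-.188,.114,.03));print(top(W,.4588,-.107,.124))
E
```

```text
time: 21.73
ee_pos: [0.4583, -0.1879, 0.0857]
tcp_rot: [-180.0, -0.0, 90.0]
wrist_force: [0.4, 0.1, 0.3]
opening: 0.06
time: 22.4
ee_pos: [0.459, -0.1882, 0.2449]
tcp_rot: [179.7, 0.1, 90.0]
wrist_force: [0.8, 0.3, -0.6]
opening: 0.0595
time: 23.07
ee_pos: [0.6192, -0.1348, 0.2372]
tcp_rot: [-179.8, -0.1, 90.1]
wrist_force: [0.4, -0.1, -0.1]
opening: 0.0554
time: 23.73
ee_pos: [0.6168, -0.1366, 0.241]
tcp_rot: [180.0, 0.0, 90.0]
wrist_force: [-0.5, 0.2, 0.0]
opening: 0.0555
[ 0.61676555 -0.13662614  0.2410143 ] [1.79978556e+02 4.01080043e-03 8.99692118e+01]
(548, [0.6182, -0.1349], 0.0139, 'z', np.float64(0.0606), 'rect', ((0.6183016300201416, -0.1345977634191513), (0.026835504919290543, 0.026870273053646088), 48.301456451416016))
(54, [0.456, -0.1896], 0.0127, 'z', np.float64(0.1137), 'rect', ((0.4567326307296753, -0.18937066197395325), (0.021795213222503662, 0.02045142836868763), 26.16161346435547))
(86, [0.4545, -0.1086], 0.018, 'z', np.float64(0.1232), 'rect', ((0.45674872398376465, -0.10807960480451584), (0.029543159529566765, 0.031230341643095016), 62.000465393066406))
```

```bash
python3 -m handwheel '[[0.0015,0.0014,0.015,0,0,0],[0,0,0.03,0,0,0],[0,0,0.035,0,0,0],[0,0,0.035,0,0,0],[0,0,0.035,0,0,0],[0,0,0.025,0,0,0],[0,0,0.014,0,0,0],[0,0,0.005,0,0,0]]' 0.3 25
python3 -m handwheel '[[0,0,0,0,0,0],[0,0,0,0,0,0],[0,0,0,0,0,0],[0,0,0,0,0,0],[0,0,0,0,0,0],[0,0,0,0,0,0],[0,0,0,0,0,0],[0,0,0,0,0,0]]' -1 25
python3 -m handwheel '[[0,0,0,0,0,0],[0,0,-0.005,0,0,0],[0,0,-0.015,0,0,0],[0,0,-0.03,0,0,0],[0,0,-0.03,0,0,0],[0,0,-0.03,0,0,0],[0,0,-0.03,0,0,0],[0,0,-0.02,0,0,0]]'
```

```text
time: 24.5
ee_pos: [0.6167, -0.1347, 0.0435]
tcp_rot: [-179.7, -0.1, 90.0]
wrist_force: [-0.4, -0.1, 0.2]
opening: 0.056
time: 25.17
ee_pos: [0.619, -0.1352, 0.0481]
tcp_rot: [179.9, 0.0, 90.0]
wrist_force: [0.6, -0.3, 6.3]
opening: 0.0273
time: 25.83
ee_pos: [0.6184, -0.1351, 0.2103]
tcp_rot: [179.9, 0.0, 90.0]
wrist_force: [-0.1, -0.3, 0.2]
opening: 0.0271
```

```bash
python3 -m handwheel '[[-0.008,-0.01,0,0,0,0],[-0.017,-0.02,0,0,0,0],[-0.0225,-0.0265,0,0,0,0],[-0.0225,-0.0265,0,0,0,0],[-0.0225,-0.0265,0,0,0,0],[-0.02,-0.0235,0,0,0,0],[-0.0145,-0.0165,0,0,0,0],[-0.008,-0.009,0,0,0,0]]'
python3 -m handwheel '[[0,0,0,0,0,0],[0,0,0,0,0,0],[0,0,0,0,0,0],[0,0,0,0,0,0],[0,0,0,0,0,0],[0,0,0,0,0,0],[0,0,0,0,0,0],[0,0,0,0,0,0]]'
python3 - <<'E'
from h import *
o,d,P=wrist("w6");print(o["ee_pos"],o["tcp_rot"])
E
```

```text
time: 26.5
ee_pos: [0.4574, -0.2713, 0.2064]
tcp_rot: [-179.9, -0.0, 89.9]
wrist_force: [-0.8, 0.1, -1.2]
opening: 0.0272
time: 27.17
ee_pos: [0.46, -0.2697, 0.2067]
tcp_rot: [-180.0, -0.0, 90.0]
wrist_force: [-0.7, -0.9, -0.1]
opening: 0.0273
[ 0.45995594 -0.26974519  0.20670069] [-1.79992469e+02 -3.72735687e-03  9.00086345e+01]
```

View pics/w6.png

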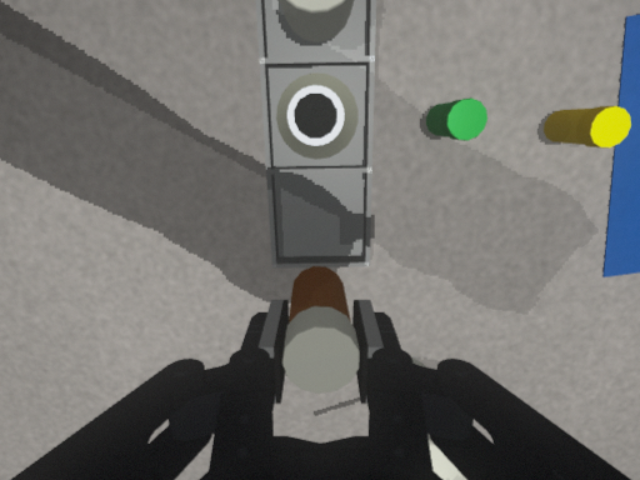

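The flask is upright in the middle bay at (315,115), and the vial hangs upright over the far bay. A thin line at (340,407) could be the wash bottle's spout, so I'll check that clearance before lowering.

Run:
```python
from h import *
S=pickle.load(open("scene.pkl","rb"));D=pickle.load(open("side.pkl","rb"))
for h in(.15,.208): print(ray(S,138*.64,265*.64,h).round(3),ray(D,373*.64,505*.64,h).round(3))
```

```text
[ 0.444 -0.493  0.15 ] [ 0.47  -0.468  0.15 ]
[ 0.492 -0.473  0.208] [ 0.464 -0.501  0.208]
```

The spout tip is at about y = -0.48, well clear.

```bash
python3 -m handwheel '[[0,0,0.015,0,0,0],[0,0,0.025,0,0,0],[0,0,0.03,0,0,0],[0,0,0.03,0,0,0],[0,0,0.02,0,0,0],[0,0,0.015,0,0,0],[0,0,0.01,0,0,0],[0,0,0.005,0,0,0]]'
python3 -m handwheel '[[0,0,0.002,0,0,0],[0,0,0.001,0,0,0],[0,0,0,0,0,0],[0,0,0,0,0,0],[0,0,0,0,0,0],[0,0,0,0,0,0],[0,0,0,0,0,0],[0,0,0,0,0,0]]'
python3 -m handwheel '[[0,0,0.001,0,0,0],[0,0,0,0,0,0],[0,0,0,0,0,0],[0,0,0,0,0,0],[0,0,0,0,0,0],[0,0,0,0,0,0],[0,0,0,0,0,0],[0,0,0,0,0,0]]'
```

```text
time: 27.88
ee_pos: [0.4592, -0.2697, 0.0554]
tcp_rot: [-179.9, -0.0, 90.0]
wrist_force: [0.5, 0.8, 0.8]
opening: 0.0273
time: 28.55
ee_pos: [0.4598, -0.27, 0.054]
tcp_rot: [180.0, 0.0, 90.0]
wrist_force: [-0.1, -0.1, 0.1]
opening: 0.0274
time: 29.22
ee_pos: [0.4597, -0.27, 0.0528]
tcp_rot: [180.0, 0.0, 90.0]
wrist_force: [-0.2, 0.5, -0.9]
opening: 0.0274
```

```bash
python3 -m handwheel '[[0,0,0.0007,0,0,0],[0,0,0,0,0,0],[0,0,0,0,0,0],[0,0,0,0,0,0],[0,0,0,0,0,0],[0,0,0,0,0,0],[0,0,0,0,0,0],[0,0,0,0,0,0]]'
python3 -m handwheel '[[0,0,0.0007,0,0,0],[0,0,0,0,0,0],[0,0,0,0,0,0],[0,0,0,0,0,0],[0,0,0,0,0,0],[0,0,0,0,0,0],[0,0,0,0,0,0],[0,0,0,0,0,0]]'
```

```text
time: 29.88
ee_pos: [0.4598, -0.27, 0.0522]
tcp_rot: [180.0, 0.0, 90.0]
wrist_force: [-0.6, 0.4, 3.0]
opening: 0.0272
time: 30.55
ee_pos: [0.4599, -0.2702, 0.0521]
tcp_rot: [180.0, 0.0, 90.0]
wrist_force: [-1.5, 0.6, 6.8]
opening: 0.0274
```

```bash
python3 -m handwheel '[[0,0,-0.0005,0,0,0],[0,0,0,0,0,0],[0,0,0,0,0,0],[0,0,0,0,0,0],[0,0,0,0,0,0],[0,0,0,0,0,0],[0,0,0,0,0,0],[0,0,0,0,0,0]]' 0.3
python3 -m handwheel '[[0,0,-0.01,0,0,0],[0,0,-0.02,0,0,0],[0,0,-0.03,0,0,0],[0,0,-0.035,0,0,0],[0,0,-0.035,0,0,0],[0,0,-0.035,0,0,0],[0,0,-0.02,0,0,0],[0,0,-0.01,0,0,0]]'
python3 -m handwheel '[[0.015,0.005,0,0,0,0],[0.03,0.0105,0,0,0,0],[0.037,0.013,0,0,0,0],[0.037,0.013,0,0,0,0],[0.037,0.013,0,0,0,0],[0.037,0.013,0,0,0,0],[0.037,0.013,0,0,0,0],[0.037,0.013,0,0,0,0]]'
python3 -m handwheel '[[0.037,0.013,0,0,0,0],[0.037,0.013,0,0,0,0],[0.037,0.013,0,0,0,0],[0.028,0.01,0,0,0,0],[0.015,0.0055,0,0,0,0],[0,0,0,0,0,-4.1],[0,0,0,0,0,0],[0,0,0,0,0,0]]' 1
python3 -m handwheel '[[0,0,0,0,0,0],[0,0,0,0,0,0],[0,0,0,0,0,0],[0,0,0,0,0,0],[0,0,0,0,0,0],[0,0,0,0,0,0],[0,0,0,0,0,0],[0,0,0,0,0,0]]'
python3 - <<'E'
from h import *
o,d,P=wrist("w7");print(o["ee_pos"],o["tcp_rot"])
print(top(P,.608,.151,.07));print(top(P,.608,.151,.09))
from workcell import cams
d=cams.camera("side");W=cloud(d);print(top(W,.46,-.27,.064,.03))
E
```

```text
time: 31.22
ee_pos: [0.4597, -0.27, 0.0518]
tcp_rot: [-180.0, -0.0, 90.0]
wrist_force: [-0.0, 0.3, 0.4]
opening: 0.0555
time: 31.88
ee_pos: [0.4603, -0.2703, 0.2512]
tcp_rot: [179.7, 0.1, 90.0]
wrist_force: [0.0, -1.0, -0.1]
opening: 0.056
time: 32.55
ee_pos: [0.5533, -0.0011, 0.2464]
tcp_rot: [-180.0, -0.0, 90.0]
wrist_force: [-0.1, 0.3, -0.7]
opening: 0.0556
time: 33.22
ee_pos: [0.6076, 0.151, 0.2462]
tcp_rot: [-179.9, 0.0, 94.0]
wrist_force: [0.3, 0.1, 0.5]
opening: 0.0856
time: 33.88
ee_pos: [0.6079, 0.1509, 0.2469]
tcp_rot: [180.0, 0.0, 94.1]
wrist_force: [-0.9, 0.5, 0.2]
opening: 0.0855
[0.60786158 0.15092454 0.24690487] [1.79999082e+02 3.02873400e-04 9.40723594e+01]
(947, [0.608, 0.1506], 0.0295, 'z', np.float64(0.0708), 'rect', ((0.6079108715057373, 0.15058952569961548), (0.043602824211120605, 0.04359019175171852), 4.324359893798828))
(721, [0.608, 0.15], 0.015, 'z', np.float64(0.0906), 'rect', ((0.6080751419067383, 0.15036793053150177), (0.028343716636300087, 0.02896757796406746), 3.795880079269409))
(80, [0.4576, -0.2719], 0.0147, 'z', np.float64(0.0635), 'rect', ((0.4563726782798767, -0.2725166976451874), (0.026454908773303032, 0.026085251942276955), 16.924238204956055))
```

View pics/w7.png

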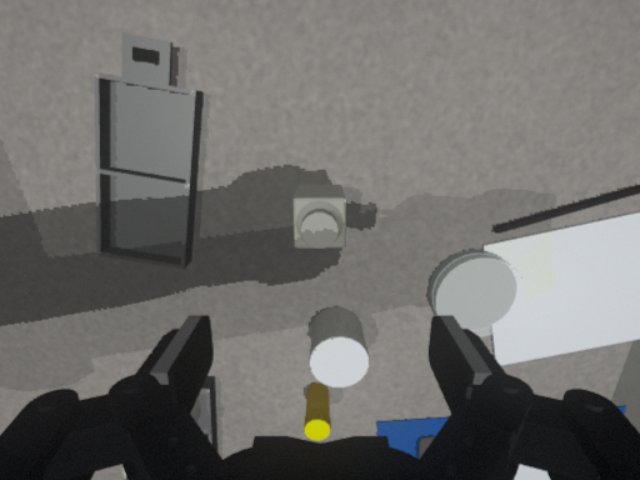

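The vial's cap is in the far bay at the right height. In the wrist view the square bottle sits square to the jaws at (320,222), and the whole short carrier shows at (150,170). I'll measure the carrier from here and grasp.

```bash
python3 - <<'E'
from h import *
o,d,P=wrist("w8")
m=(P[...,2]>.016)&(P[...,2]<.03)&(P[...,0]<.53)&(P[...,0]>.36)&(P[...,1]>.05)
n,l,st,c=cv2.connectedComponentsWithStats(m.astype(np.uint8))
i=1+st[1:,4].argmax()
p=P[(l==i)][:,:2].astype(np.float32);(c,sz,a)=cv2.minAreaRect(p);B=cv2.boxPoints((c,sz,a));u=max([B[1]-B[0],B[2]-B[1]],key=np.linalg.norm);u=u/np.linalg.norm(u);u*=np.sign(u[1]);c=np.array(c)-.017*u
print(n,len(p),sz,"ctr",c,"ang",np.degrees(np.arctan2(u[1],u[0])),"bays",c+.041*u,c-.041*u)
E
python3 -m handwheel '[[0,0,0.015,0,0,0],[0,0,0.03,0,0,0],[0,0,0.035,0,0,0],[0,0,0.035,0,0,0],[0,0,0.035,0,0,0],[0,0,0.025,0,0,0],[0,0,0.012,0,0,0],[0,0,0.005,0,0,0]]' 1 40
python3 -m handwheel '[[0,0,0,0,0,0],[0,0,0,0,0,0],[0,0,0,0,0,0],[0,0,0,0,0,0],[0,0,0,0,0,0],[0,0,0,0,0,0],[0,0,0,0,0,0],[0,0,0,0,0,0]]' -1 40
python3 -m handwheel '[[0,0,0,0,0,0],[0,0,-0.005,0,0,0],[0,0,-0.015,0,0,0],[0,0,-0.02,0,0,0],[0,0,-0.02,0,0,0],[0,0,-0.02,0,0,0],[0,0,-0.015,0,0,0],[0,0,-0.005,0,0,0]]'
```

```text
2 4020 (0.20255957543849945, 0.08746007084846497) ctr [0.44315269 0.16868266] ang 84.24086 bays [0.4472669  0.20947572] [0.43903847 0.1278896 ]
time: 34.7
ee_pos: [0.6068, 0.1507, 0.0527]
tcp_rot: [-179.8, 0.0, 94.1]
wrist_force: [-0.5, -0.1, 2.1]
opening: 0.0851
time: 35.37
ee_pos: [0.6089, 0.1513, 0.0571]
tcp_rot: [179.8, -0.0, 94.1]
wrist_force: [-0.4, 0.7, 6.4]
opening: 0.0435
time: 36.03
ee_pos: [0.6087, 0.1512, 0.1582]
tcp_rot: [179.8, -0.0, 94.1]
wrist_force: [0.1, 1.0, -1.2]
opening: 0.0435
```

```bash
python3 -m handwheel '[[0,0,0,0,0,4.9],[0,0,0,0,0,4.9],[0.004,-0.016,0,0,0,0],[0.007,-0.028,0,0,0,0],[0.009,-0.036,0,0,0,0],[0.009,-0.036,0,0,0,0],[0.008,-0.031,0,0,0,0],[0.005,-0.019,0,0,0,0]]'
python3 -m handwheel '[[0,0,0,0,0,0],[0,0,0,0,0,0],[0,0,0,0,0,0],[0,0,0,0,0,0],[0,0,0,0,0,0],[0,0,0,0,0,0],[0,0,0,0,0,0],[0,0,0,0,0,0]]'
python3 - <<'E'
from h import *
o,d,P=wrist("w9");print(o["ee_pos"],o["tcp_rot"],o["wrist_force"])
E
```

```text
time: 36.7
ee_pos: [0.4441, 0.2098, 0.1545]
tcp_rot: [-179.9, 0.0, 84.3]
wrist_force: [1.1, -0.6, -0.9]
opening: 0.0433
time: 37.37
ee_pos: [0.4471, 0.2091, 0.1547]
tcp_rot: [-180.0, 0.0, 84.3]
wrist_force: [1.0, 0.3, -2.2]
opening: 0.0432
[0.4471034  0.20912316 0.15469942] [-1.79979910e+02  1.15653405e-02  8.42504319e+01] [ 0.95620184  0.28803278 -2.19008081]
```

View pics/w9.png

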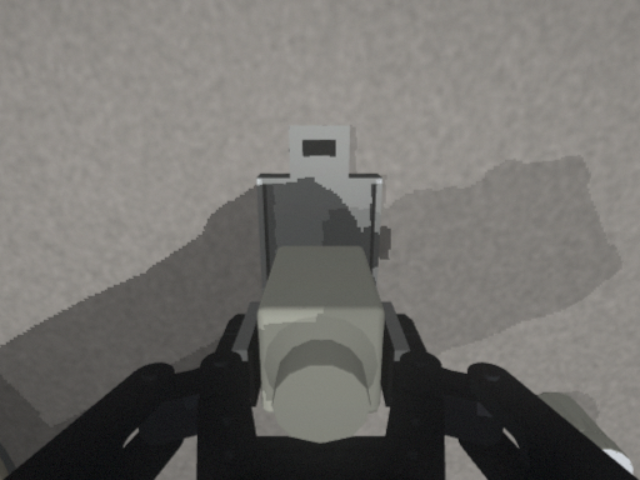

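The square bottle is upright over the tab bay and lined up with the tab at (320,148). Lowering it.

```bash
python3 -m handwheel '[[0,0,0.01,0,0,0],[0,0,0.018,0,0,0],[0,0,0.02,0,0,0],[0,0,0.018,0,0,0],[0,0,0.012,0,0,0],[0,0,0.008,0,0,0],[0,0,0.005,0,0,0],[0,0,0.001,0,0,0]]'
python3 -m handwheel '[[0,0,0.001,0,0,0],[0,0,0,0,0,0],[0,0,0,0,0,0],[0,0,0,0,0,0],[0,0,0,0,0,0],[0,0,0,0,0,0],[0,0,0,0,0,0],[0,0,0,0,0,0]]'
python3 -m handwheel '[[0,0,0.001,0,0,0],[0,0,0,0,0,0],[0,0,0,0,0,0],[0,0,0,0,0,0],[0,0,0,0,0,0],[0,0,0,0,0,0],[0,0,0,0,0,0],[0,0,0,0,0,0]]'
```

```text
time: 38.08
ee_pos: [0.4467, 0.2092, 0.0622]
tcp_rot: [-180.0, 0.0, 84.3]
wrist_force: [-0.3, 0.2, -1.2]
opening: 0.0437
time: 38.75
ee_pos: [0.4469, 0.2093, 0.0619]
tcp_rot: [180.0, -0.0, 84.3]
wrist_force: [-0.3, 0.2, -1.6]
opening: 0.0433
time: 39.42
ee_pos: [0.447, 0.2094, 0.0611]
tcp_rot: [180.0, -0.0, 84.3]
wrist_force: [-1.1, -0.1, 3.2]
opening: 0.0437
```

```bash
python3 -m handwheel '[[0,0,0,0,0,0],[0,0,0,0,0,0],[0,0,0,0,0,0],[0,0,0,0,0,0],[0,0,0,0,0,0],[0,0,0,0,0,0],[0,0,0,0,0,0],[0,0,0,0,0,0]]' 1
python3 -m handwheel '[[0,0,-0.01,0,0,0],[0,0,-0.02,0,0,0],[0,0,-0.03,0,0,0],[0,0,-0.035,0,0,0],[0,0,-0.035,0,0,0],[0,0,-0.03,0,0,0],[0,0,-0.015,0,0,0],[0,0,-0.01,0,0,0]]'
python3 -m handwheel '[[-0.012,0.014,0,0,0,0],[-0.024,0.028,0,0,0,0],[-0.0265,0.031,0,0,0,0],[-0.0265,0.031,0,0,0,0],[-0.0265,0.031,0,0,0,0],[-0.0265,0.031,0,0,0,0],[-0.024,0.028,0,0,0,0],[-0.012,0.015,0,0,0,0]]'
python3 -m handwheel '[[0,0,0,0,0,0],[0,0,0,0,0,0],[0,0,0,0,0,0],[0,0,0,0,0,0],[0,0,0,0,0,0],[0,0,0,0,0,0],[0,0,0,0,0,0],[0,0,0,0,0,0]]'
python3 - <<'E'
from h import *
o,d,P=wrist("w10");print(o["ee_pos"],o["tcp_rot"])
print(top(P,.637,.012,.064))
from workcell import cams
d=cams.camera("side");W=cloud(d);print(top(W,.447,.209,.094,.03))
E
```

```text
time: 40.08
ee_pos: [0.4469, 0.2093, 0.0609]
tcp_rot: [-180.0, 0.0, 84.3]
wrist_force: [-0.6, -0.6, 0.3]
opening: 0.0856
time: 40.75
ee_pos: [0.4473, 0.2095, 0.2492]
tcp_rot: [179.8, -0.1, 84.3]
wrist_force: [-0.2, -0.2, 0.3]
opening: 0.0854
time: 41.42
ee_pos: [0.6388, 0.0081, 0.2444]
tcp_rot: [-179.9, 0.0, 84.1]
wrist_force: [0.6, 1.1, 0.4]
opening: 0.0857
time: 42.08
ee_pos: [0.6369, 0.0118, 0.2462]
tcp_rot: [180.0, -0.0, 84.3]
wrist_force: [-0.6, -0.5, -0.6]
opening: 0.0857
[0.63690248 0.0117685  0.2462197 ] [ 1.79975755e+02 -3.74829408e-03  8.43131264e+01]
(2287, [0.6366, 0.0123], 0.0289, 'z', np.float64(0.0647), 'rect', ((0.6366783976554871, 0.012525606900453568), (0.05663921684026718, 0.05705990269780159), 26.397611618041992))
(50, [0.4458, 0.2057], 0.0172, 'z', np.float64(0.0932), 'rect', ((0.44571083784103394, 0.20574985444545746), (0.02885477803647518, 0.027950061485171318), 62.53645324707031))
```

```bash
python3 -m handwheel '[[0.0005,0,0.02,0,0,0],[0,0,0.03,0,0,0],[0,0,0.035,0,0,0],[0,0,0.035,0,0,0],[0,0,0.033,0,0,0],[0,0,0.025,0,0,0],[0,0,0.015,0,0,0],[0,0,0.005,0,0,0]]' 1 40
python3 -m handwheel '[[0,0,0,0,0,0],[0,0,0,0,0,0],[0,0,0,0,0,0],[0,0,0,0,0,0],[0,0,0,0,0,0],[0,0,0,0,0,0],[0,0,0,0,0,0],[0,0,0,0,0,0]]' -1 40
python3 -m handwheel '[[0,0,0,0,0,0],[0,0,-0.005,0,0,0],[0,0,-0.015,0,0,0],[0,0,-0.02,0,0,0],[0,0,-0.025,0,0,0],[0,0,-0.025,0,0,0],[0,0,-0.02,0,0,0],[0,0,-0.01,0,0,0]]'
```

```text
time: 42.85
ee_pos: [0.6354, 0.0118, 0.0444]
tcp_rot: [-179.7, 0.0, 84.3]
wrist_force: [-0.8, -0.2, -0.4]
opening: 0.0856
time: 43.52
ee_pos: [0.6382, 0.0119, 0.0498]
tcp_rot: [179.8, -0.0, 84.3]
wrist_force: [0.2, -0.5, 5.6]
opening: 0.0569
time: 44.18
ee_pos: [0.6379, 0.0119, 0.1713]
tcp_rot: [179.8, -0.0, 84.3]
wrist_force: [0.8, -0.2, -1.3]
opening: 0.0568
```

```bash
python3 -m handwheel '[[0.0065,-0.014,0,0,0,0],[0.013,-0.028,0,0,0,0],[0.014,-0.031,0,0,0,0],[0.014,-0.031,0,0,0,0],[0.014,-0.031,0,0,0,0],[0.014,-0.031,0,0,0,0],[0.013,-0.028,0,0,0,0],[0.007,-0.0145,0,0,0,0]]'
python3 -m handwheel '[[0,0,0,0,0,0],[0,0,0,0,0,0],[0,0,0,0,0,0],[0,0,0,0,0,0],[0,0,0,0,0,0],[0,0,0,0,0,0],[0,0,0,0,0,0],[0,0,0,0,0,0]]'
python3 - <<'E'
from h import *
o,d,P=wrist("w11");print(o["ee_pos"],o["tcp_rot"],o["wrist_force"])
E
```

```text
time: 44.85
ee_pos: [0.4365, 0.1286, 0.1676]
tcp_rot: [-179.9, -0.0, 84.3]
wrist_force: [0.2, 0.7, -2.0]
opening: 0.0569
time: 45.52
ee_pos: [0.4394, 0.1275, 0.1677]
tcp_rot: [-180.0, 0.0, 84.3]
wrist_force: [0.4, 0.2, -1.7]
opening: 0.0567
[0.43939934 0.12746349 0.16772731] [-1.79982709e+02  8.84404278e-03  8.42549682e+01] [ 0.44045787  0.20254142 -1.72142799]
```

View pics/w11.png

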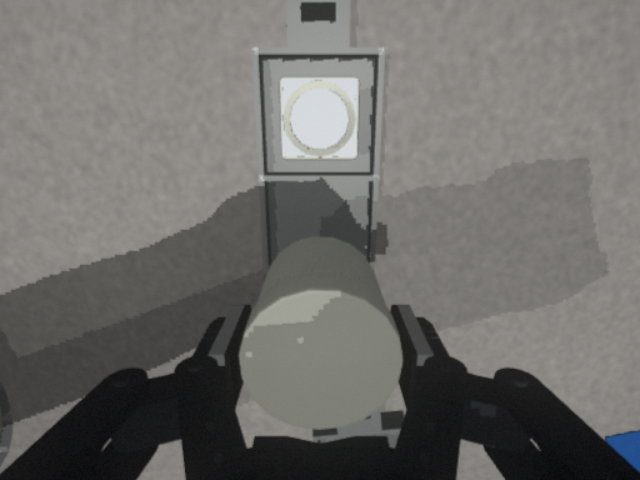

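The square bottle stands centred in its bay at (320,117), and the jar hangs over the other bay. Lowering it.

```bash
python3 -m handwheel '[[0,0,0.012,0,0,0],[0,0,0.02,0,0,0],[0,0,0.022,0,0,0],[0,0,0.022,0,0,0],[0,0,0.016,0,0,0],[0,0,0.011,0,0,0],[0,0,0.006,0,0,0],[0,0,0.003,0,0,0]]'
python3 -m handwheel '[[0,0,0.001,0,0,0],[0,0,0,0,0,0],[0,0,0,0,0,0],[0,0,0,0,0,0],[0,0,0,0,0,0],[0,0,0,0,0,0],[0,0,0,0,0,0],[0,0,0,0,0,0]]'
python3 -m handwheel '[[0,0,0.0007,0,0,0],[0,0,0,0,0,0],[0,0,0,0,0,0],[0,0,0,0,0,0],[0,0,0,0,0,0],[0,0,0,0,0,0],[0,0,0,0,0,0],[0,0,0,0,0,0]]'
```

```text
time: 46.23
ee_pos: [0.4388, 0.1276, 0.0549]
tcp_rot: [-179.9, 0.0, 84.3]
wrist_force: [0.2, -0.1, -1.2]
opening: 0.0568
time: 46.9
ee_pos: [0.4392, 0.1277, 0.055]
tcp_rot: [180.0, -0.0, 84.3]
wrist_force: [-0.7, 0.1, -2.0]
opening: 0.0568
time: 47.57
ee_pos: [0.4392, 0.1277, 0.0542]
tcp_rot: [180.0, 0.0, 84.3]
wrist_force: [0.2, -0.0, -1.5]
opening: 0.0567
```

```bash
python3 -m handwheel '[[0,0,0.0007,0,0,0],[0,0,0,0,0,0],[0,0,0,0,0,0],[0,0,0,0,0,0],[0,0,0,0,0,0],[0,0,0,0,0,0],[0,0,0,0,0,0],[0,0,0,0,0,0]]'
python3 -m handwheel '[[0,0,0.0007,0,0,0],[0,0,0,0,0,0],[0,0,0,0,0,0],[0,0,0,0,0,0],[0,0,0,0,0,0],[0,0,0,0,0,0],[0,0,0,0,0,0],[0,0,0,0,0,0]]'
```

```text
time: 48.23
ee_pos: [0.4393, 0.1277, 0.0538]
tcp_rot: [180.0, -0.0, 84.3]
wrist_force: [-2.1, -0.5, 5.5]
opening: 0.0567
time: 48.9
ee_pos: [0.4393, 0.1277, 0.0537]
tcp_rot: [180.0, -0.0, 84.3]
wrist_force: [-4.8, -1.6, 11.4]
opening: 0.0569
```

```bash
python3 -m handwheel '[[0,0,-0.0005,0,0,0],[0,0,0,0,0,0],[0,0,0,0,0,0],[0,0,0,0,0,0],[0,0,0,0,0,0],[0,0,0,0,0,0],[0,0,0,0,0,0],[0,0,0,0,0,0]]' 1
python3 -m handwheel '[[0,0,-0.01,0,0,0],[0,0,-0.02,0,0,0],[0,0,-0.03,0,0,0],[0,0,-0.035,0,0,0],[0,0,-0.035,0,0,0],[0,0,-0.03,0,0,0],[0,0,-0.02,0,0,0],[0,0,-0.01,0,0,0]]'
python3 -m handwheel '[[-0.01,0,0,0,0,0],[-0.02,0,0,0,0,0],[-0.03,0,0,0,0,0],[-0.03,0,0,0,0,0],[-0.03,0,0,0,0,0],[-0.02,0,0,0,0,0],[-0.01,0,0,0,0,0],[0,0,0,0,0,0]]'
python3 - <<'E'
from h import *
from workcell import cams,monitor
print(monitor.get_obs()["ee_pos"])
for k in("scene","side"):
    d=cams.camera(k);W=cloud(d);cv2.imwrite(f"pics/{k}F.png",cv2.resize(d["img"][:,:,::-1],(800,600)))
    for n,x,y,h in(("round",.4588,-.107,.124),("flask",.4588,-.188,.114),("vial",.46,-.27,.064),("square",.447,.209,.094),("jar",.439,.128,.068),("wash",.545,-.452,.15),("dish",.777,.067,.027)): print(k,n,top(W,x,y,h,.045)[:5] if not isinstance(top(W,x,y,h,.045),int) else None)
E
```

```text
time: 49.57
ee_pos: [0.4392, 0.1277, 0.0532]
tcp_rot: [-180.0, 0.0, 84.3]
wrist_force: [-0.3, 0.6, 0.2]
opening: 0.0851
time: 50.23
ee_pos: [0.4398, 0.1278, 0.2471]
tcp_rot: [179.8, -0.1, 84.3]
wrist_force: [0.4, 0.3, -0.2]
opening: 0.0853
time: 50.9
ee_pos: [0.4236, -0.0233, 0.2422]
tcp_rot: [-179.9, 0.0, 84.1]
wrist_force: [-0.5, 0.8, 0.4]
opening: 0.0854
[ 0.42359902 -0.02332607  0.24224631]
scene round (70, [0.4626, -0.1074], 0.0182, 'z', np.float64(0.1231))
scene flask (41, [0.462, -0.1873], 0.0126, 'z', np.float64(0.1136))
scene vial (55, [0.4636, -0.27], 0.0145, 'z', np.float64(0.0632))
scene square (52, [0.4518, 0.2061], 0.0153, 'z', np.float64(0.0929))
scene jar (179, [0.4435, 0.1256], 0.0312, 'z', np.float64(0.0675))
scene wash (109, [0.5465, -0.4505], 0.0205, 'z', np.float64(0.1518))
scene dish (591, [0.7774, 0.0674], 0.0448, 'z', np.float64(0.0271))
side round (85, [0.4561, -0.1083], 0.0169, 'z', np.float64(0.1233))
side flask (53, [0.4559, -0.1877], 0.0126, 'z', np.float64(0.1132))
side vial (83, [0.4569, -0.2713], 0.0149, 'z', np.float64(0.0632))
side square (52, [0.4458, 0.2056], 0.0161, 'z', np.float64(0.0934))
side jar (186, [0.4374, 0.1244], 0.0312, 'z', np.float64(0.0673))
side wash (196, [0.5418, -0.4525], 0.0195, 'z', np.float64(0.1512))
side dish (374, [0.7769, 0.0674], 0.0448, 'z', np.float64(0.0262))
```

View pics/sideF.png

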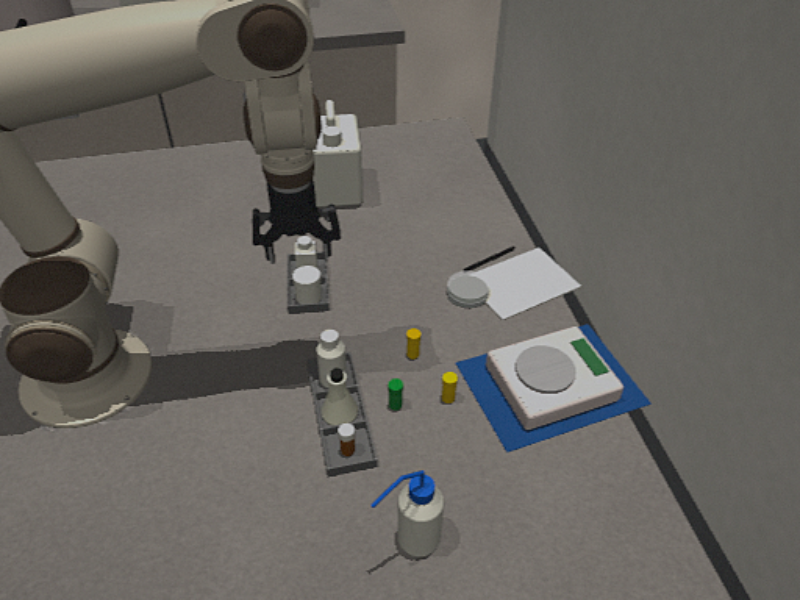

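View pics/sceneF.png

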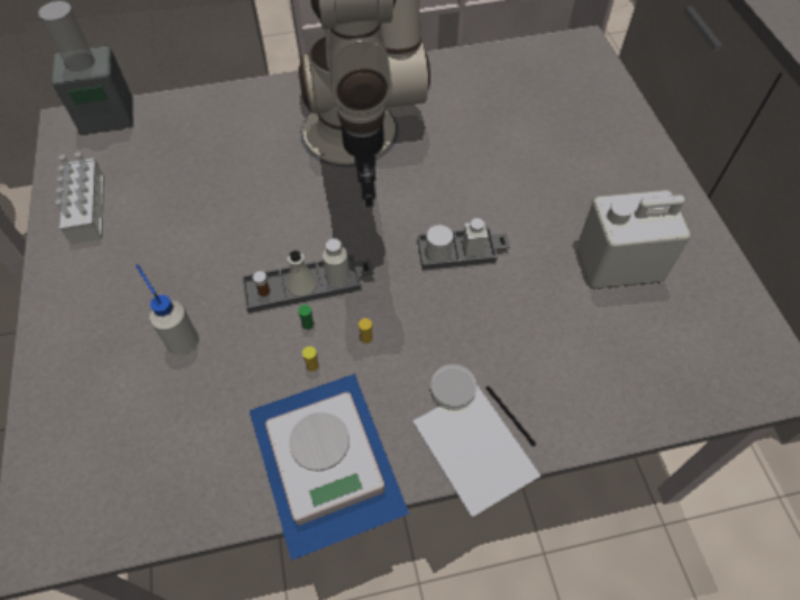

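Both views show all five objects standing in their bays. In the scene view the long carrier holds the vial at (261,285), flask (300,275) and bottle (335,262); the short one holds the jar at (440,243) and square bottle (476,237). The look-alikes and bystanders haven't moved, and the gripper is clear. I'll settle the arm and hand in.

```bash
python3 -m handwheel '[[0,0,0,0,0,0],[0,0,0,0,0,0],[0,0,0,0,0,0],[0,0,0,0,0,0],[0,0,0,0,0,0],[0,0,0,0,0,0],[0,0,0,0,0,0],[0,0,0,0,0,0]]'
python3 -c "
from workcell import order;print(order.job_done())"
```

```text
time: 51.67
ee_pos: [0.4243, -0.0215, 0.2433]
tcp_rot: [180.0, 0.0, 84.3]
wrist_force: [0.6, -0.0, 0.7]
opening: 0.0853
the job is handed in; nothing more can be done
None
```

Both kits are made up and the job was handed in at 51.7 s. I placed the round bottle, flask and vial in the long carrier, then the square bottle and jar in the short one. Each was lowered to light contact (wrist readings up to about 12 N) before I let go.

**Last checks:** the scene and side cameras show all five upright in the right bays. Every top is within about 1 mm of its expected height and every centre within about 5 mm of its bay centre. The wash bottle and the look-alike vials show no movement, nor does the jug by eye. The gripper is open and clear of everything.

**Disagreement:** the two fixed cameras differ by about 6 mm in x, so I aimed with the wrist camera, whose x readings fell between them. The scene camera put the dishes about 4 mm from its first reading. The arm never went near them and the side camera did not show the same shift, so I take it as measurement scatter. No check failed.

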